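# Return the hand tools to their shadow-foam drawer inserts

## Robot

A 6-joint arm with a two-finger parallel gripper is mounted at the origin on the work surface. World frame = base frame: x ahead of the robot, y to its left, z up, the work surface at z = 0. Lengths are in m, angles in rad, forces in N, time in s.
With the tool pointing down it reaches from about 0.35 to 0.775 m from the base axis. Payload 5.5 kg.
Tool frame: the origin (TCP) lies on the centre line of the jaws, within the pads' length; the fingertips stand 11 mm ahead of it and the grasp point (between the pads) lies 8 mm behind it (env.tip_extent is the distance from the TCP to the fingertips, in m); z points along the fingers, y is the line along which they close (so a half turn about z gives the same grasp; the last joint's range is limited). The gripper opens to 85 mm and grips with 20 to 120 N. Pads are 22 mm wide; open, the fingers measure 114 mm over their backs; the gripper's body (76 mm by 85 mm) begins 54 mm behind the grasp point. The pads swing forward as they close: fully open they stand 13 mm farther back than shut.
Start: joints at [1.169, 0.313, 0.046, 1.304, 0, 1.431], TCP at [0.149, 0.555, 0.242] pointing down, gripper open.
Joint ranges: [-2.76, 2.76], [-0.86, 1.69], [-1.03, 1.26], [-2.2, 2.34], [-1.47, 1.5], [-3.14, 3.14]. Speed limits (rad/s): [2.57, 2.57, 3.14, 3.14, 3.14, 3.14].

## Interface

Orientations are given as a unit quaternion [w, x, y, z].
In Python, from workcell import env gives the robot as it stands.
- The arm moves only by the shell command python3 -m jog 'ROWS' [FORCE]. ROWS is JSON, a list of rows, each a list of 5 numbers: the gripper's target within -1 to 1 (shut at 1, half-way at 0, fully open at -1), then the shift along the tool's x, y, z in m, then the turn about the tool's z in degrees. In form: [[fingers, tx, ty, tz, turn], ...]. A call has 1 to 5 rows; each row shifts and turns the commanded pose from where the row before left it, along the tool's axes as they then stand; what a row does not reach is not made up. A row lasts 1/12 s, in which the tool goes at most 41.7 mm and 7.16 degrees, less where a joint would pass 70% of its speed; a pose out of reach is approached as far as the arm can. A call is refused whole if a number of a shift passes 0.0417 or a number of a turn 7.16, either way. A call with a gripper value outside its range is refused whole. The fingers move at their own pace and stop on an object; FORCE is the grip in N (left out, the last holds). Time passes only in rows, so rows that do not move let the fingers close. It gives the time, the measured TCP pose, the force, the opening and the grip force at its end, in the units of the state.
- env.get_state(): the state, without advancing time (a new reading comes with each control period).
- env.read_camera(name): name is "side" or "top"; returns a dict with "img" (480x640x3 uint8, red, green, blue), "fov_y" (degrees; the focal length in pixels is half the picture's height over the tangent of half this angle, whatever the lens; pixels are square), "cx", "cy" (the principal point, pixels), "D" ([k1, k2, p1, p2, k3] as OpenCV has them; the pictures are not rectified), "T" (4x4, takes a point from camera to world coordinates). Camera axes: x right, y up, looking along -z (the intrinsics and any distortion apply to the point x, -y, -z); pixel columns grow to the right and rows downward; lengths in m; the calibration is good to about 2 mm. A picture is of the moment at which its call begins. There is no depth.
- env.hand_in(): hands the job in; it is judged then, once.
The state is a dict: "clock": time; "joint_pos": joint angles; "qvel": joint speeds; "tau": joint torques, N m; "tcp_pos": TCP position; "orientation": TCP orientation; "wrist_force": force on the tool from outside, world axes, zero at the start; "ft_torque": the same for the moment, N m; "finger_gap": finger opening in m; "grip_force": force on a finger pad.
Only numpy, scipy, OpenCV 4.12 (cv2) and the standard library are available. Lean on these libraries where they do the work, as an engineer would, in place of code of your own. Each camera call takes 0.05 s, during which the arm holds its last target. There are 200 camera calls.

## Task

Put the four hand tools (block plane, tape measure, screwdriver and steel square) away in the black shadow-foam drawer inserts on the bench: each tool goes into the insert whose cut-out has its outline, the same way up as it is now, turned to fit and resting fully down on the bottom of the cut-out. Set the tools down rather than dropping them, and leave them all released and at rest; leave the other things on the bench where they are.

Things in the scene. Friction and masses are not known exactly. Their poses are not given: they have to be found in the camera images.
- plane_mid (a point): Block plane, steel, brass front knob, standing on its sole: sole 150 x 48 mm; side walls 28 mm high, flat outside, 48 mm over both, along the middle 94 mm; lever cap and knob up to about 50 mm high; 0.65 kg. Point: middle of the plane, 14 mm above the sole. x runs along it to the front knob, y across, z up. Grip it across the side walls.
- tape_mid (a point): Yellow tape measure standing on its base: 70 mm long (x), 38 mm thick (y), 62 mm high, flat sides; 0.32 kg. Point: its centre, 31 mm above its base. x along its length towards the blade's mouth, z up. Grip it across its thickness.
- driver_handle (a point): Screwdriver lying down, 155 mm long: red eight-sided handle 85 mm long, 30 mm across its flats, then a steel shank 7 mm thick, 70 mm long; 0.1 kg. Point: centre of the handle, 15 mm above what it lies on. x runs along it towards the tip (tip 112 mm ahead of the point, butt 42 mm behind). Grip the handle from its two sides.
- driver_tip (a point): The tip of the screwdriver's steel blade (8 mm wide), on its long axis, 112 mm ahead of the handle's point along x. Same axes. Seated, it is at (77, 0, 25) mm in the frame of the screwdriver's insert, in the narrow shank part of the cut-out.
- square_stock (a point): Steel engineer's square (L) lying flat, 100 x 70 mm, 0.19 kg: stock 70 mm long (y), 18 wide (x), 16 high; thin blade 20 mm wide, half-way up, at the stock's +y end, running 82 mm out to +x. Point: where to grip the stock across its width (along x), mid-width, 8 mm up, 12 mm to -y of its mid-length; the blade begins 27 mm to +y of it. z up.
- insert_plane: Fixed foam insert 190 x 104 x 22 mm, black, blue-floored; cut-out 166 (x) x 64 mm for the plane, crossed at its middle by a finger slot 44 mm wide (x), open at both long sides. Origin: centre of its underside, on the bench; x along its length, z up. Floor of cut-out and slot at z = 10 mm, top at 22. Seated, the plane's point is at (0, 0, 24) mm, its x along the insert's x, either way round.
- insert_tape: Fixed foam insert 140 x 104 x 22 mm, black, blue-floored; cut-out 86 (x) x 54 mm for the tape measure, crossed at its middle by a finger slot 44 mm wide (x), open at both long sides. Origin: centre of its underside, x along its length, z up; floor at z = 10 mm, top at 22. Seated, the tape's point is at (0, 0, 41) mm, its x along the insert's x, either way round.
- insert_driver: Fixed foam insert 190 x 104 x 22 mm, black, blue-floored; cut-out on y = 0 for the screwdriver: handle part 46 mm wide, x -85 to 15, shank part 24 wide, x 15 to 85; finger slot x -57 to -13, open at both long sides. Origin: centre of its underside, x along its length, z up; floor at z = 10 mm, top at 22. Seated, the driver's point is at (-35, 0, 25) mm, its tip towards +x.
- insert_square: Fixed foam insert 140 x 104 x 22 mm, black on blue; L-shaped cut-out for the square: stock part x -58 to -24, y -43 to 43 mm, blade part x -24 to 58, y 7 to 43; finger slot x -70 to 16, y -34 to 10. Origin: centre of its underside, x along its length, z up; floor at z = 10 mm, top at 22. Seated, the square's point is at (-41, -12, 18) mm, its x and y along the insert's x and y.

How it is judged:
At the end, for the whole second after the job is handed in: Each tool in its own cut-out: point within 15 mm in x and y and 4 mm in height of its seated place, turned within 0.3 rad (square right way round); plane, tape, square upright within 0.06 rad; driver tip within 15, 11.5, 4 mm (x, y, z) of its place; all slower than 0.02 m/s (x of plane_mid in the frame of insert_plane between -0.015 and 0.015 m and y of plane_mid in the frame of insert_plane between -0.015 and 0.015 m and z of plane_mid in the frame of insert_plane between 0.02 and 0.028 m and angle between the x axis of plane_mid and the x axis of insert_plane, either way round below 0.3 rad and linear speed of each of plane, tape, driver, square below 0.02 m/s and angle between each of plane_mid, tape_mid, square_stock's own z axis and vertical below 0.06 rad and x of tape_mid in the frame of insert_tape between -0.015 and 0.015 m and y of tape_mid in the frame of insert_tape between -0.015 and 0.015 m and z of tape_mid in the frame of insert_tape between 0.037 and 0.045 m and angle between the x axis of tape_mid and the x axis of insert_tape, either way round below 0.3 rad and x of driver_handle in the frame of insert_driver between -0.05 and -0.02 m and y of driver_handle in the frame of insert_driver between -0.015 and 0.015 m and z of driver_handle in the frame of insert_driver between 0.021 and 0.029 m and angle between the x axis of driver_handle and the x axis of insert_driver, either way round below 0.3 rad and x of driver_tip in the frame of insert_driver between 0.0625 and 0.0925 m and y of driver_tip in the frame of insert_driver between -0.0115 and 0.0115 m and z of driver_tip in the frame of insert_driver between 0.021 and 0.029 m and x of square_stock in the frame of insert_square between -0.056 and -0.026 m and y of square_stock in the frame of insert_square between -0.027 and 0.003 m and z of square_stock in the frame of insert_square between 0.014 and 0.022 m and angle between the x axis of square_stock and the x axis of insert_square, either way round below 0.3 rad and x of insert_square in the frame of square_stock above 0.015 m); the robot touches nothing.
It fails at once if a tool is dropped (falls free faster than 0.8 m/s, about 35 mm) ((linear speed of plane above 0.8 m/s and contact force between the fingers and plane below 0.05 N) or (linear speed of tape above 0.8 m/s and contact force between the fingers and tape below 0.05 N) or (linear speed of driver above 0.8 m/s and contact force between the fingers and driver below 0.05 N) or (linear speed of square above 0.8 m/s and contact force between the fingers and square below 0.05 N)).
It fails at once if one of the other things on the bench is pushed more than 30 mm from its place (distance of any of pencil, wax_tin, masking_roll, glue, sanding_block, screw_jar, finish_can from where it was at the start of the episode above 0.03 m).
It also fails if it takes over 118 s, if anything falls off the work surface, if the arm or the gripper's body presses on something with over 40 N, if the wrist force passes 120 N, or if a joint passes its speed limit or range.

## Working session

There is one attempt and no reset: what is moved stays moved. The work goes in short steps, Python scripts to look and compute and a shell command to move; the robot and the scene stay as the last step left them, time stands still between calls to the robot, and variables do not carry over. Pictures are saved under pics/ and viewed, at most 14 in all, crops included, and the job is handed in when it is done.

```bash
mkdir -p pics; ls
python3 - <<'E'
from workcell import env
import cv2
for n in ("top","side"):
    c=env.read_camera(n); cv2.imwrite(f"pics/{n}0.png",c["img"][:,:,::-1])
    print(n,c["fov_y"],c["cx"],c["cy"],c["D"],c["T"])
s=env.get_state();print(s["tcp_pos"],s["orientation"],s["finger_gap"],s["clock"],env.tip_extent)
E
```

```text
pics
top 44.469621884137666 326.589623516534 231.21085920529833 [0.01574474 0.         0.         0.         0.        ] [[ 0.01014714  0.9982658  -0.05798638  0.42012614]
 [-0.99991186  0.00963319 -0.00913587 -0.01618547]
 [-0.00856143  0.05807397  0.99827557  1.43757216]
 [ 0.          0.          0.          1.        ]]
side 45.66730516434154 310.90234925113 239.99611345365383 [-0.17826898  0.          0.          0.          0.        ] [[-0.99699113  0.03235774 -0.0704391   0.43377601]
 [-0.07615373 -0.57846287  0.81214612  1.00919651]
 [-0.01446719  0.81506668  0.57918651  0.77765215]
 [ 0.          0.          0.          1.        ]]
[0.14862671 0.55497521 0.24146911] [-2.27688038e-04  1.30508367e-01  9.91446832e-01 -8.32789851e-04] 0.08562784689267958 0.1 0.011
```

View pics/top0.png

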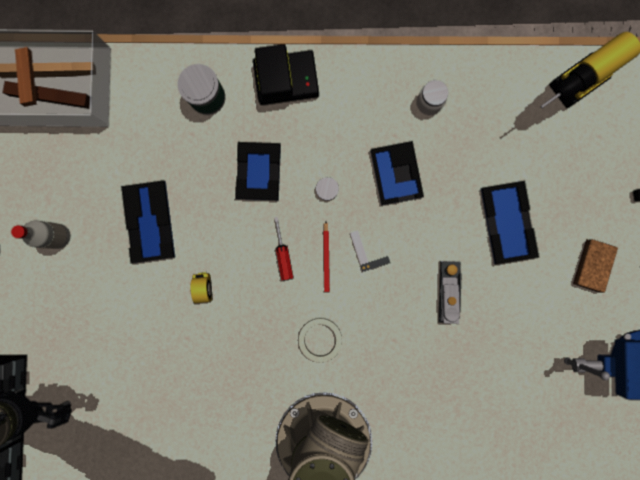

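View pics/side0.png

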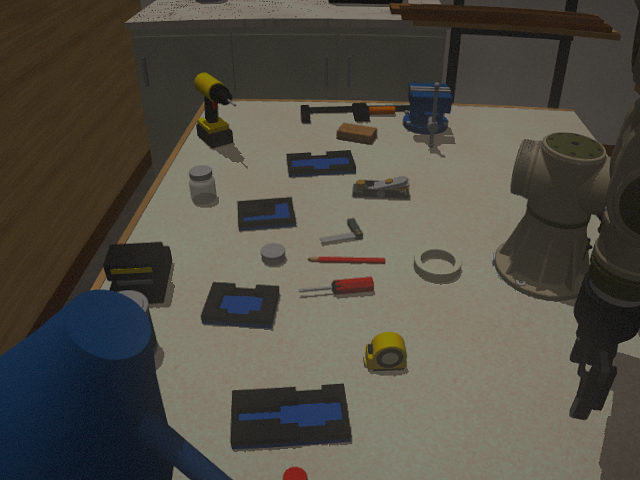

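```bash
cat > h.py <<'E'
import numpy as np, cv2
from workcell import env
def K(c):
    f=c["img"].shape[0]/2/np.tan(np.radians(c["fov_y"])/2)
    return np.array([[f,0,c["cx"]],[0,f,c["cy"]],[0,0,1.]])
def cast(c,px,z):
    p=cv2.undistortPoints(np.float64(px).reshape(-1,1,2),K(c),np.float64(c["D"])).reshape(-1,2)
    d=np.c_[p[:,0],-p[:,1],-np.ones(len(p))]@c["T"][:3,:3].T
    o=c["T"][:3,3]; return (o+d*((z-o[2])/d[:,2])[:,None])[:,:2]
def proj(c,P):
    q=(np.atleast_2d(P)-c["T"][:3,3])@c["T"][:3,:3]*[1,-1,-1]
    return cv2.projectPoints(q,np.zeros(3),np.zeros(3),K(c),np.float64(c["D"]))[0].reshape(-1,2)
def blobs(mask,roi,amin=30):
    m=np.zeros(mask.shape,np.uint8); x0,y0,x1,y1=roi; m[y0:y1,x0:x1]=mask[y0:y1,x0:x1]
    cs=cv2.findContours(m,cv2.RETR_EXTERNAL,cv2.CHAIN_APPROX_NONE)[0]
    return sorted([k for k in cs if cv2.contourArea(k)>=amin],key=cv2.contourArea,reverse=True)
def rect(c,cnt,z):
    (x,y),(w,h),a=cv2.minAreaRect((cast(c,cnt.reshape(-1,2),z)*1000).astype(np.float32))
    if w<h: w,h,a=h,w,a+90
    return np.round([x,y,w,h,(a+90)%180-90],1)
def pic(c,roi,s,name,pts=()):
    x0,y0,x1,y1=roi; im=cv2.resize(c["img"][y0:y1,x0:x1,::-1],None,fx=s,fy=s,interpolation=cv2.INTER_CUBIC)
    for p in pts: cv2.circle(im,tuple(int(v) for v in ((np.array(p)+.5-[x0,y0])*s)),2,(255,0,255),-1)
    cv2.imwrite("pics/"+name,im)
E
python3 - <<'E'
from h import *
c=env.read_camera("top"); im=c["img"].astype(int); r,g,b=im[...,0],im[...,1],im[...,2]
hsv=cv2.cvtColor(c["img"],cv2.COLOR_RGB2HSV)
mx=im.max(2)
blue=(b>1.5*r)&(b>60); dark=(mx<60)|blue
P=[]
for n,roi in dict(driver=(115,170,185,275),tape=(225,130,290,210),square=(362,130,430,215),plane=(475,170,545,275)).items():
    k=blobs(dark,roi)[0]; q=blobs(blue,roi)[0]
    R=rect(c,k,.022); print(n,"outer",R,"blue",rect(c,q,.010)); 
    P.append([R[0]/1000,R[1]/1000,.022])
yel=(r>120)&(g>80)&(b<.5*r)
red=(r>110)&(g<.45*r)
for n,m,roi,z in (("tape top",yel,(180,260,225,315),.062),("driver",red,(270,235,300,290),.015),):
    k=blobs(m,roi)[0]; R=rect(c,k,z); print(n,R); P.append([R[0]/1000,R[1]/1000,z])
pts=proj(c,np.array(P))
pic(c,(115,130,555,345),1.8,"zoom.png",pts)
c=env.read_camera("side")
pic(c,(290,140,450,390),2.4,"zside.png",proj(c,np.array(P)))
E
```

```text
driver outer [521.7 430.1 189.2 106.6   8.7] blue [522.6 433.5 170.   47.1   8.7]
tape outer [647.5 166.  140.2 102.9  -1.4] blue [649.4 166.6  84.3  54.    0.9]
square outer [ 645.5 -170.8  139.9  105.    11.6] blue [ 647.3 -172.4  118.1   84.3   11.5]
plane outer [ 527.8 -441.5  187.5  109.2   10. ] blue [ 529.  -445.8  167.2   66.2   10.1]
tape top [361.  294.2  48.9  35.    1.4]
driver [425.1  96.2  77.4  21.4  11.5]
```

View pics/zoom.png

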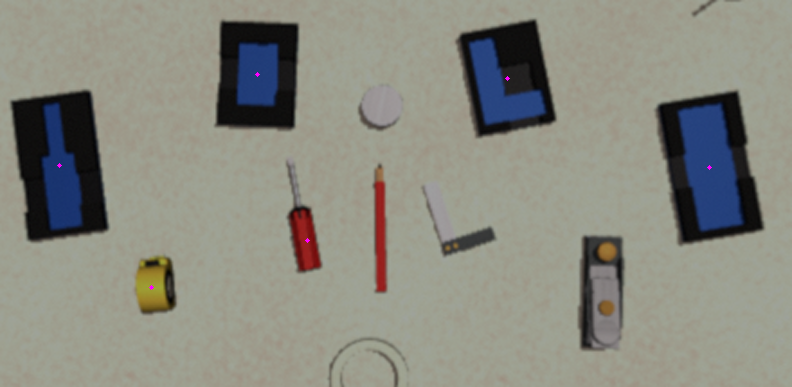

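View pics/zside.png

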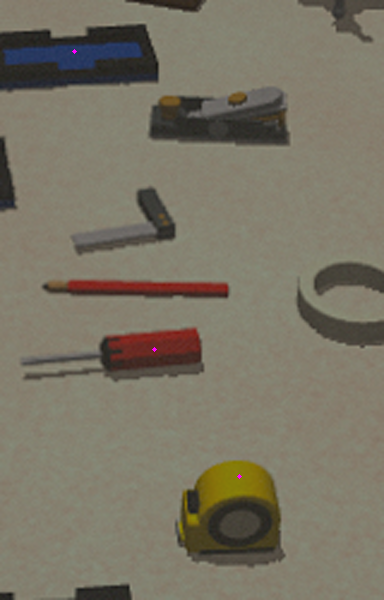

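```bash
cat >> h.py <<'E'
def go(x,y,z,psi):
    "tool-frame shift to world target (mm) and turn so that tool y has yaw psi (mod 180)"
    s=env.get_state(); w,a,b,c=s["orientation"]
    from scipy.spatial.transform import Rotation as R
    M=R.from_quat([a,b,c,w]).as_matrix(); p=np.array(s["tcp_pos"])*1000
    cur=np.degrees(np.arctan2(M[1,1],M[0,1])); t=(cur-psi+90)%180-90
    print("tcp",p.round(1),"psi",cur.round(1),"tilt",np.degrees(np.arccos(-M[2,2])).round(2),"shift",(M.T@(np.array([x,y,z])-p)).round(1),"turn",round(t,1),"t",s["clock"],"j",np.round(s["joint_pos"],2),"gap",round(s["finger_gap"],4),"grip",round(float(np.max(s["grip_force"])),1),"F",np.round(s["wrist_force"],1))
E
python3 - <<'E'
from h import *
c=env.read_camera("top"); im=c["img"].astype(int); r,g,b=im[...,0],im[...,1],im[...,2]
lab=cv2.cvtColor(c["img"],cv2.COLOR_RGB2LAB).astype(float)
bg=np.median(lab[215:330,220:440].reshape(-1,3),0); 
diff=np.linalg.norm(lab-bg,axis=2)
fg=diff>30
P=[]
for n,m,roi,z in (("plane",fg,(430,250,475,335),.014),("stock",(im.max(2)<110),(340,225,400,280),.016),("L",diff>15,(340,225,400,280),.008),("tape",fg,(180,260,225,315),.04),("driver",fg,(268,210,300,290),.010)):
    k=blobs(m,roi,10)[0]; R=rect(c,k,z); print(n,R,cv2.boundingRect(k)); P+=list(k.reshape(-1,2))
pic(c,(180,205,480,340),2.6,"seg.png",P)
E
```

```text
plane [ 358.1 -298.4  153.5   58.9   -2.3] (436, 261, 26, 64)
stock [ 424.5 -119.7   72.7   19.   -71. ] (360, 256, 30, 16)
L [ 462.2 -108.   101.8   76.1   18.2] (349, 233, 42, 40)
tape [363.6 293.9  74.9  51.6   6. ] (190, 272, 23, 33)
driver [456.1 107.4 150.4  35.4  11.4] (274, 220, 20, 62)
```

View pics/seg.png

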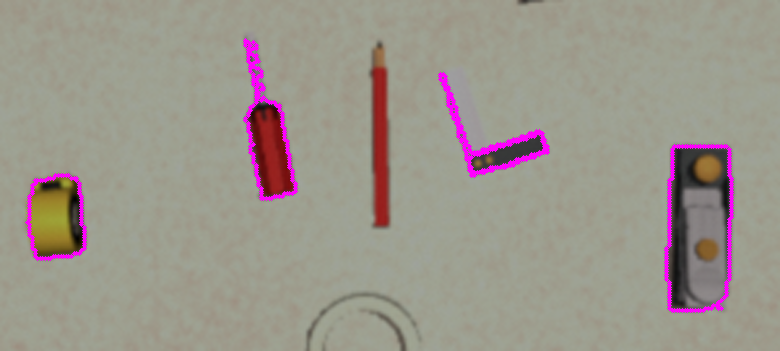

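```bash
python3 -c "
from h import *
go(363,296,130,93)"
```

```text
tcp [148.8 555.2 241.9] psi 75.0 tilt 0.05 shift [-274.  -194.8  112. ] turn -18.0 t 0.25 j [ 1.17  0.31  0.05  1.3  -0.    1.43] gap 0.0859 grip 0.0 F [-0.8  0.2 -0.1]
```

```bash
python3 -m jog '[[-1,-0.0304,-0.0216,0.012,0],[-1,-0.0304,-0.0216,0.012,0],[-1,-0.0304,-0.0216,0.012,0],[-1,-0.0304,-0.0216,0.012,0],[-1,-0.0304,-0.0216,0.012,0]]' 40 && python3 -m jog '[[-1,-0.0304,-0.0216,0.013,0],[-1,-0.0304,-0.0216,0.013,0],[-1,-0.0304,-0.0216,0.013,0],[-1,-0.0304,-0.0216,0.013,0]]' && python3 -m jog '[[-1,0,0,0,-6],[-1,0,0,0,-6],[-1,0,0,0,-6],[-1,0,0,0,0],[-1,0,0,0,0]]'; python3 -c "
from h import *
go(363,296,35,93)"
```

```text
clock: 0.67
tcp_pos: [0.2683, 0.4104, 0.1818]
orientation: [0.0, 0.13, 0.992, 0.0]
wrist_force: [1.6, -0.4, 0.7]
finger_gap: 0.0856
grip_force: 0.0
clock: 1.0
tcp_pos: [0.3636, 0.2954, 0.1299]
orientation: [0.0, 0.13, 0.991, 0.0]
wrist_force: [1.3, 0.5, 0.3]
finger_gap: 0.0855
grip_force: 0.0
clock: 1.42
tcp_pos: [0.3629, 0.2968, 0.1303]
orientation: [0.0, -0.025, 1.0, 0.0]
wrist_force: [-0.1, 0.0, -0.1]
finger_gap: 0.0853
grip_force: 0.0
tcp [362.9 296.8 130.3] psi 92.8 tilt 0.0 shift [-0.1 -0.8 95.3] turn -0.2 t 1.4167 j [ 0.51  0.18 -0.42  0.98  0.    0.46] gap 0.0853 grip 0.0 F [-0.1  0.  -0.1]
```

```bash
python3 -m jog '[[-1,0,0,0.03,0],[-1,0,0,0.03,0],[-1,0,0,0.02,0],[-1,0,0,0.015,0],[0.2,0,0,0,0]]' 40 >/dev/null && python3 -m jog '[[0.6,0,0,0,0],[0.6,0,0,0,0],[0.6,0,0,0,0],[0.6,0,0,0,0],[0.6,0,0,0,0]]' 40
python3 - <<'E'
from h import *
go(363,296,35,93)
c=env.read_camera("side"); pic(c,(330,300,450,400),5,"grip1.png")
E
```

```text
clock: 2.25
tcp_pos: [0.3639, 0.2976, 0.0368]
orientation: [0.001, -0.026, 1.0, 0.001]
wrist_force: [-0.6, 0.4, 6.9]
finger_gap: 0.0379
grip_force: 40.5
tcp [363.9 297.6  36.8] psi 93.0 tilt 0.18 shift [ 1.  -1.5  1.8] turn -0.0 t 2.25 j [ 0.51  0.28 -0.55  0.74  0.    0.46] gap 0.0379 grip 40.5 F [-0.6  0.4  6.9]
```

View pics/grip1.png

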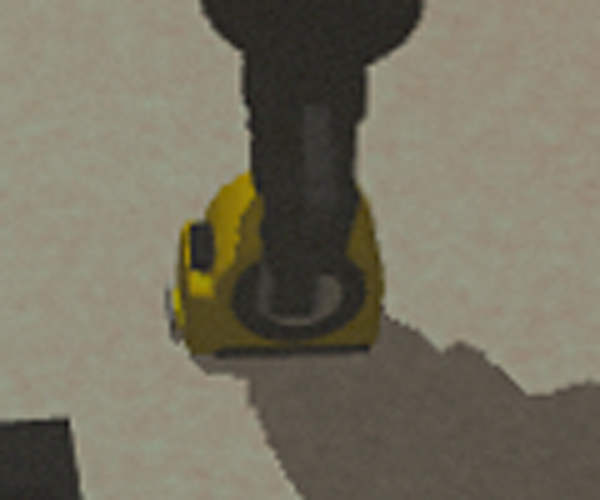

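Run:
```python
from h import *
c=env.read_camera("side")
print((cast(c,[[367,370.6],[405.5,370],[330+180/5,350],[330+382/5,350]],0)*1000).round(1))
print((cast(c,[[330+180/5,352],[330+382/5,354]],.031)*1000).round(1))
go(647,166,120,90)
```

```text
[[397.1 316.3]
 [327.8 311.5]
 [399.  265.5]
 [323.6 261.7]]
[[400.4 300. ]
 [328.5 301.3]]
tcp [363.9 297.6  36.8] psi 93.0 tilt 0.18 shift [-276.1 -146.   -82.7] turn 3.0 t 2.35 j [ 0.51  0.28 -0.55  0.74  0.    0.46] gap 0.0375 grip 40.5 F [-0.4  0.5  6.4]
```

```bash
python3 -m jog '[[0.6,0,0,-0.01,0],[0.6,0,0,-0.02,0],[0.6,0,0,-0.025,0],[0.6,0,0,-0.02,0],[0.6,-0.015,-0.008,-0.005,0]]' 40 >/dev/null && python3 -m jog '[[0.6,-0.03,-0.016,0,0],[0.6,-0.031,-0.016,0,0],[0.6,-0.031,-0.016,0,0],[0.6,-0.031,-0.016,0,0],[0.6,-0.031,-0.016,0,0]]' 40 >/dev/null && python3 -m jog '[[0.6,-0.031,-0.016,0,0],[0.6,-0.031,-0.016,0,0],[0.6,-0.03,-0.016,0,0],[0.6,-0.015,-0.010,0,0],[0.6,0,0,0,3]]' 40 >/dev/null && python3 -m jog '[[0.6,0,0,0,0],[0.6,0,0,0,0]]'
python3 - <<'E'
from h import *
go(648,166,47,90)
E
```

```text
clock: 3.77
tcp_pos: [0.6454, 0.1653, 0.1146]
orientation: [-0.001, -0.0, 1.0, 0.0]
wrist_force: [-1.0, -0.2, -3.2]
finger_gap: 0.038
grip_force: 40.3
tcp [645.4 165.3 114.6] psi 90.0 tilt 0.11 shift [-2.7  0.7 67.6] turn 0.0 t 3.7667 j [0.13 0.55 0.09 1.11 0.   0.13] gap 0.038 grip 40.3 F [-1.  -0.2 -3.2]
```

```bash
python3 -m jog '[[0.6,-0.002,0.001,0.02,0],[0.6,0,0,0.025,0],[0.6,0,0,0.014,0],[0.6,0,0,0.005,0],[0.6,0,0,0.002,0]]' 40 >/dev/null && python3 -m jog '[[0.6,0,0,0.001,0],[0.6,0,0,0,0]]'
```

```text
clock: 4.35
tcp_pos: [0.6486, 0.1669, 0.0494]
orientation: [0.001, -0.0, 1.0, 0.0]
wrist_force: [0.4, 0.3, -4.1]
finger_gap: 0.038
grip_force: 40.2
```

```bash
python3 -m jog '[[0.6,0,0,0.002,0],[0.6,0,0,0.001,0],[0.6,0,0,0,0]]' >/dev/null; python3 -m jog '[[0.6,0,0,0.001,0],[0.6,0,0,0,0]]'
```

```text
clock: 4.77
tcp_pos: [0.649, 0.1667, 0.0469]
orientation: [0.002, -0.0, 1.0, 0.0]
wrist_force: [-2.4, 0.2, 7.7]
finger_gap: 0.0382
grip_force: 41.6
```

Contact. Release, rise, and head for the driver.

```bash
python3 -m jog '[[0.2,0,0,0,0],[-0.3,0,0,0,0],[-1,0,0,0,0],[-1,0,0,0,0],[-1,0,0,-0.02,0]]' >/dev/null && python3 -m jog '[[-1,0,0,-0.035,0],[-1,0,0,-0.035,0],[-1,0,0,-0.02,0],[-1,0,0,0,0]]'
python3 - <<'E'
from h import *
go(426,98,100,101.5)
c=env.read_camera("side"); pic(c,(190,260,310,350),5,"tape_in.png")
E
```

```text
clock: 5.52
tcp_pos: [0.6513, 0.1669, 0.1605]
orientation: [0.005, 0.0, 1.0, 0.001]
wrist_force: [0.7, 0.8, 0.2]
finger_gap: 0.0859
grip_force: 0.0
tcp [651.3 166.9 160.5] psi 90.0 tilt 0.56 shift [225.8 -69.   58.2] turn -11.5 t 5.5167 j [0.13 0.53 0.17 1.2  0.   0.13] gap 0.0859 grip 0.0 F [0.7 0.8 0.2]
```

View pics/tape_in.png

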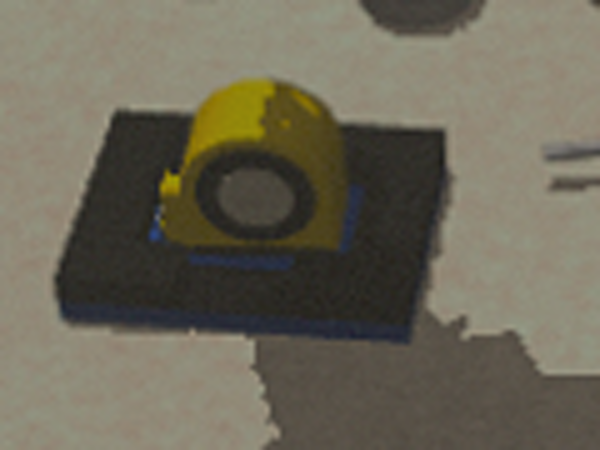

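```bash
python3 -m jog '[[-1,0.032,-0.01,0.008,0],[-1,0.032,-0.01,0.008,0],[-1,0.032,-0.01,0.008,0],[-1,0.032,-0.01,0.008,0],[-1,0.032,-0.01,0.008,0]]' >/dev/null && python3 -m jog '[[-1,0.032,-0.01,0.008,0],[-1,0.033,-0.009,0.008,0],[-1,0,0,0,-5.75],[-1,0,0,0,-5.75],[-1,0,0,0,0]]' >/dev/null; python3 -m jog '[[-1,0,0,0,0]]' >/dev/null
python3 - <<'E'
from h import *
go(426,98,13,101.5)
E
```

```text
tcp [422.6  97.4  97.6] psi 101.3 tilt 0.06 shift [-3.5 -0.1 84.6] turn -0.2 t 6.4833 j [ 0.04  0.15 -0.55  0.88  0.   -0.16] gap 0.0852 grip 0.0 F [-0.1 -0.2 -0. ]
```

```bash
python3 -m jog '[[-0.5,-0.003,0,0.03,0],[-0.5,0,0,0.03,0],[-0.5,0,0,0.018,0],[-0.3,0,0,0.005,0],[0.3,0,0,0,0]]' 30 >/dev/null && python3 -m jog '[[0.8,0,0,0,0],[0.8,0,0,0,0],[0.8,0,0,0,0],[0.8,0,0,0,0],[0.8,0,0,0,0]]' 30
python3 - <<'E'
from h import *
go(487,427,100,98.7)
c=env.read_camera("side"); pic(c,(290,240,400,330),5,"drv.png")
E
```

```text
clock: 7.32
tcp_pos: [0.4266, 0.0981, 0.016]
orientation: [0.001, -0.1, 0.995, 0.0]
wrist_force: [0.6, 0.6, -0.8]
finger_gap: 0.0293
grip_force: 32.6
tcp [426.6  98.1  16. ] psi 101.5 tilt 0.09 shift [-124.8  310.2  -83.8] turn 2.8 t 7.3167 j [ 0.04  0.26 -0.65  0.66  0.   -0.16] gap 0.0293 grip 32.6 F [ 0.6  0.6 -0.8]
```

View pics/drv.png

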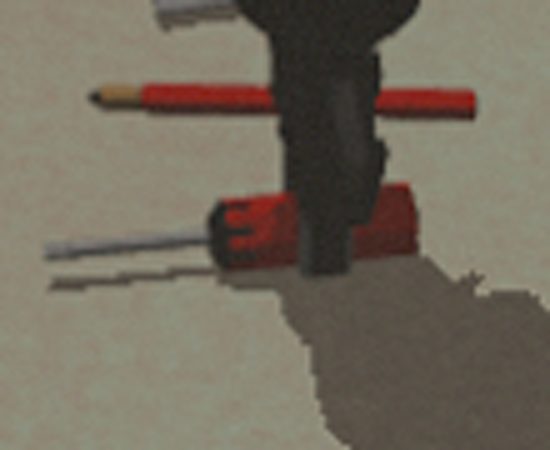

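```bash
python3 -m jog '[[0.8,0,0,-0.01,0],[0.8,0,0,-0.025,0],[0.8,0,0,-0.025,0],[0.8,0,0,-0.02,0],[0.8,-0.006,0.015,0,0]]' >/dev/null && python3 -m jog '[[0.8,-0.012,0.031,0,0],[0.8,-0.012,0.031,0,0],[0.8,-0.012,0.031,0,0],[0.8,-0.012,0.031,0,0],[0.8,-0.012,0.031,0,0]]'  >/dev/null && python3 -m jog '[[0.8,-0.012,0.031,0,0],[0.8,-0.012,0.031,0,0],[0.8,-0.012,0.031,0,0],[0.8,-0.013,0.031,0,0],[0.8,-0.008,0.016,0,2.8]]' >/dev/null && python3 -m jog '[[0.8,0,0,0,0],[0.8,0,0,0,0]]'
python3 - <<'E'
from h import *
go(487.4,426.7,26,98.7)
c=env.read_camera("side"); pic(c,(220,320,370,460),4,"drv2.png")
E
```

```text
clock: 8.78
tcp_pos: [0.4844, 0.4271, 0.0948]
orientation: [-0.0, -0.077, 0.997, -0.0]
wrist_force: [-0.5, -1.4, -0.3]
finger_gap: 0.0291
grip_force: 32.6
tcp [484.4 427.1  94.8] psi 98.8 tilt 0.04 shift [-3.  -0.8 68.8] turn 0.1 t 8.7833 j [ 0.6   0.52 -0.    1.04 -0.    0.44] gap 0.0291 grip 32.6 F [-0.5 -1.4 -0.3]
```

View pics/drv2.png

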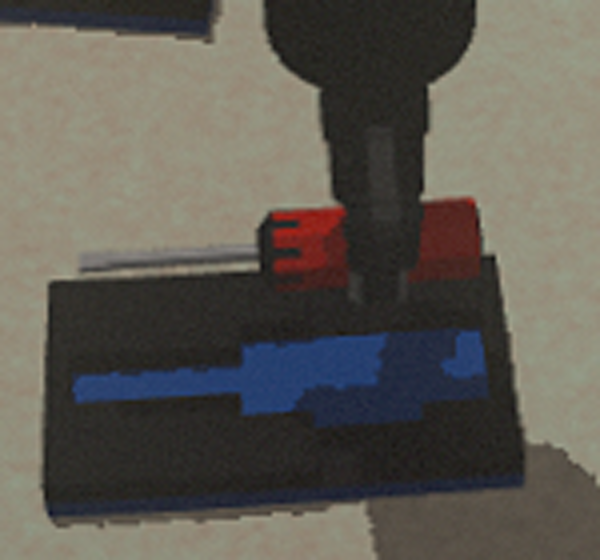

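```bash
python3 -m jog '[[0.8,-0.003,-0.001,0.02,0],[0.8,0,0,0.025,0],[0.8,0,0,0.015,0],[0.8,0,0,0.005,0],[0.8,0,0,0,0]]' >/dev/null && python3 -m jog '[[0.8,0,0,0.002,0],[0.8,0,0,0.001,0],[0.8,0,0,0,0]]'; python3 -m jog '[[0.8,0,0,0.0015,0],[0.8,0,0,0,0]]'
```

```text
clock: 9.5
tcp_pos: [0.4886, 0.4261, 0.0286]
orientation: [0.001, -0.076, 0.997, 0.001]
wrist_force: [-0.3, 0.7, -0.9]
finger_gap: 0.0294
grip_force: 32.6
clock: 9.67
tcp_pos: [0.4882, 0.4261, 0.0264]
orientation: [0.001, -0.076, 0.997, 0.0]
wrist_force: [0.2, 0.2, -0.2]
finger_gap: 0.0293
grip_force: 32.6
```

```bash
python3 -m jog '[[0.8,0,0,0.0007,0],[0.5,0,0,0,0],[0.2,0,0,0,0],[-0.3,0,0,0,0],[-0.6,0,0,0,0]]' >/dev/null && python3 -m jog '[[-0.6,0,0,-0.01,0],[-0.6,0,0,-0.03,0],[-1,0,0,-0.035,0],[-1,0,0,-0.03,0],[-1,0,0,0,0]]'
python3 - <<'E'
from h import *
go(427.5,-131,100,19)
E
```

```text
clock: 10.5
tcp_pos: [0.4912, 0.4282, 0.1383]
orientation: [0.005, -0.076, 0.997, 0.003]
wrist_force: [1.3, -0.2, 0.9]
finger_gap: 0.0851
grip_force: 0.0
tcp [491.2 428.2 138.3] psi 98.7 tilt 0.68 shift [ 148.  -543.3   33.9] turn 79.7 t 10.5 j [0.59 0.5  0.06 1.13 0.   0.44] gap 0.0851 grip 0.0 F [ 1.3 -0.2  0.9]
```

```bash
J="python3 -m jog"; python3 -m jog '[[-1,0.0098,-0.0362,0.0,0],[-1,0.0098,-0.0362,0.0,0],[-1,0.0098,-0.0362,0.0,0],[-1,0.0098,-0.0362,0,0],[-1,0.0098,-0.0362,0,0]]' >/dev/null && python3 -m jog '[[-1,0.0098,-0.0362,0.0,0],[-1,0.0098,-0.0362,0.0,0],[-1,0.0098,-0.0362,0.0,0],[-1,0.0098,-0.0362,0,0],[-1,0.0098,-0.0362,0,0]]' >/dev/null && python3 -m jog '[[-1,0.0098,-0.0362,0.007,0],[-1,0.0098,-0.0362,0.007,0],[-1,0.0098,-0.0362,0.007,0],[-1,0.0098,-0.0362,0.007,0],[-1,0.0098,-0.0362,0.007,0]]' >/dev/null && python3 -m jog '[[-1,0,0,0,6.64],[-1,0,0,0,6.64],[-1,0,0,0,6.64],[-1,0,0,0,6.64],[-1,0,0,0,6.64]]' >/dev/null && python3 -m jog '[[-1,0,0,0,6.64],[-1,0,0,0,6.64],[-1,0,0,0,6.64],[-1,0,0,0,6.64],[-1,0,0,0,6.64]]' >/dev/null && python3 -m jog '[[-1,0,0,0,6.64],[-1,0,0,0,6.64],[-1,0,0,0,0],[-1,0,0,0,0]]' >/dev/null
python3 - <<'E'
from h import *
go(427.5,-131,13,19)
c=env.read_camera("side"); pic(c,(190,110,390,270),4,"mid.png")
E
```

```text
tcp [ 424.9 -133.2   95.5] psi 19.2 tilt 0.04 shift [ 1.2  3.2 82.5] turn 0.2 t 12.9167 j [-0.48  0.17 -0.52  0.88  0.    0.75] gap 0.0852 grip 0.0 F [ 0.6 -0.8  0.1]
```

View pics/mid.png

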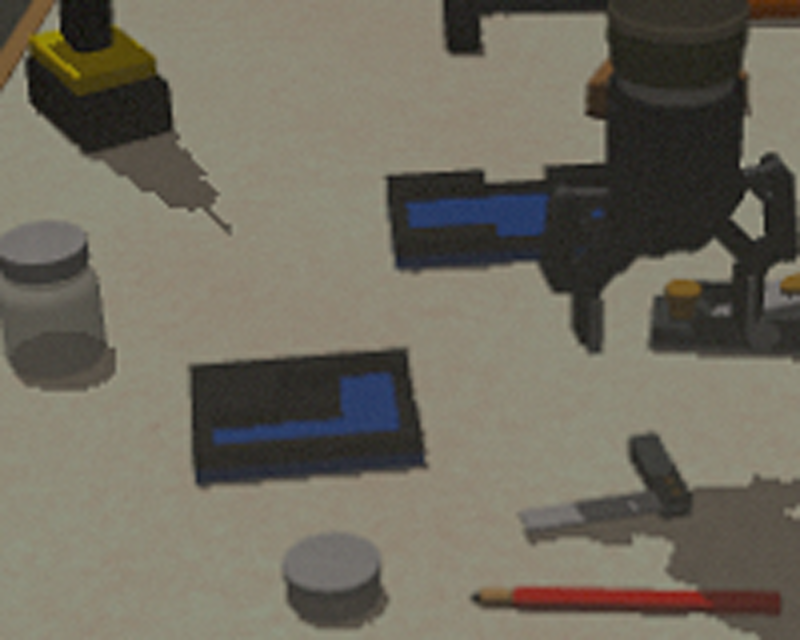

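```bash
python3 -m jog '[[-0.2,0.001,0.003,0.03,0],[-0.2,0,0,0.03,0],[-0.2,0,0,0.017,0],[-0.1,0,0,0.005,0],[0.3,0,0,0,0]]' 30 >/dev/null && python3 -m jog '[[1,0,0,0,0],[1,0,0,0,0],[1,0,0,0,0],[1,0,0,0,0],[1,0,0,0,0]]' 40
python3 - <<'E'
from h import *
import math
a=math.radians(11.5); x,y=-41,-12
T=(646.3+x*math.cos(a)-y*math.sin(a), -171.5+x*math.sin(a)+y*math.cos(a)); print(T)
go(*T,90,11.5)
c=env.read_camera("side"); pic(c,(290,180,400,270),5,"sq.png")
E
```

```text
clock: 13.8
tcp_pos: [0.4282, -0.1317, 0.0142]
orientation: [0.001, 0.58, 0.814, 0.0]
wrist_force: [-0.8, 0.5, 5.0]
finger_gap: 0.0167
grip_force: 41.8
(608.5155023235524, -191.43318176655504)
tcp [ 428.2 -131.7   14.2] psi 19.0 tilt 0.14 shift [-115.4  151.2  -75.4] turn 7.5 t 13.8 j [-0.48  0.28 -0.63  0.66  0.    0.76] gap 0.0167 grip 41.8 F [-0.8  0.5  5. ]
```

View pics/sq.png

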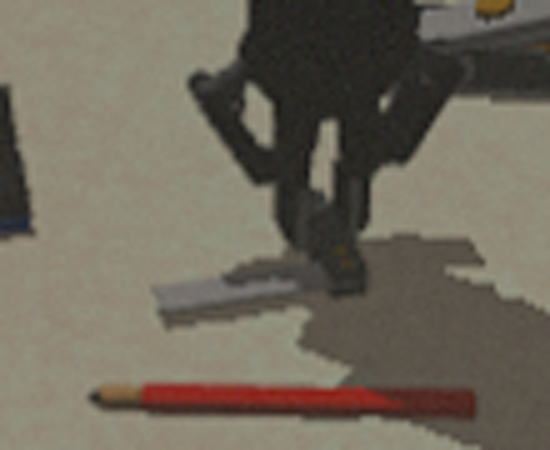

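```bash
python3 -m jog '[[1,0,0,-0.01,0],[1,0,0,-0.025,0],[1,0,0,-0.025,0],[1,0,0,-0.015,0],[1,-0.011,0.014,0,0]]' >/dev/null && python3 -m jog '[[1,-0.019,0.025,0,0],[1,-0.019,0.025,0,0],[1,-0.019,0.025,0,0],[1,-0.019,0.025,0,0],[1,-0.019,0.025,0,0]]'  >/dev/null && python3 -m jog '[[1,-0.01,0.012,0,0],[1,0,0,0,3.75],[1,0,0,0,3.75],[1,0,0,0,0],[1,0,0,0,0]]' >/dev/null
python3 - <<'E'
from h import *
go(608.5,-191.4,24,11.5)
c=env.read_camera("side"); pic(c,(210,140,350,250),5,"sq2.png")
E
```

```text
tcp [ 607.3 -191.4   87.5] psi 11.6 tilt 0.08 shift [-0.3  1.3 63.5] turn 0.1 t 15.1 j [-0.43  0.51 -0.04  1.02  0.    0.94] gap 0.0168 grip 40.9 F [-0.7 -1.2 -1.6]
```

View pics/sq2.png

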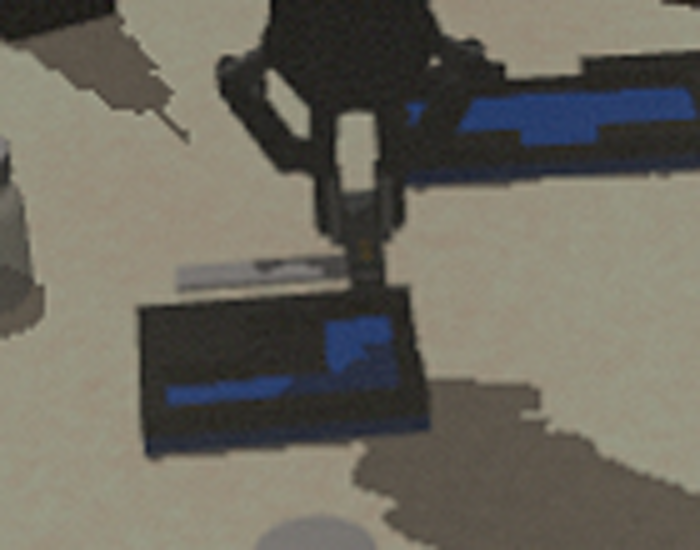

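```bash
python3 -m jog '[[1,0,0.001,0.02,0],[1,0,0,0.02,0],[1,0,0,0.014,0],[1,0,0,0.005,0],[1,0,0,0,0]]' >/dev/null && python3 -m jog '[[1,0,0,0.001,0],[1,0,0,0.001,0],[1,0,0,0,0]]'; python3 -m jog '[[1,0,0,0.0015,0],[1,0,0,0,0]]'
```

```text
clock: 15.82
tcp_pos: [0.6095, -0.1918, 0.0282]
orientation: [0.001, 0.632, 0.775, 0.0]
wrist_force: [-0.1, -0.2, -2.6]
finger_gap: 0.0167
grip_force: 40.8
clock: 15.98
tcp_pos: [0.6091, -0.1916, 0.0261]
orientation: [0.0, 0.633, 0.775, 0.0]
wrist_force: [-0.6, 0.1, -2.8]
finger_gap: 0.017
grip_force: 40.8
```

```bash
python3 -m jog '[[1,0,0,0.001,0],[1,0,0,0,0]]'; python3 -m jog '[[1,0,0,0.001,0],[1,0,0,0,0]]'
```

```text
clock: 16.15
tcp_pos: [0.6087, -0.1914, 0.0246]
orientation: [0.0, 0.633, 0.775, 0.0]
wrist_force: [0.2, 0.1, -2.5]
finger_gap: 0.0165
grip_force: 40.8
clock: 16.32
tcp_pos: [0.6088, -0.1915, 0.0242]
orientation: [0.0, 0.633, 0.775, 0.0]
wrist_force: [-1.3, 0.5, 3.1]
finger_gap: 0.0167
grip_force: 41.4
```

```bash
python3 -m jog '[[0.5,0,0,0,0],[0.2,0,0,0,0],[0.1,0,0,0,0],[0.1,0,0,0,0],[0.1,0,0,-0.01,0]]' >/dev/null && python3 -m jog '[[0.1,0,0,-0.03,0],[0,0,0,-0.035,0],[-1,0,0,-0.03,0],[-1,0,0,-0.01,0],[-1,0,0,0,0]]'
python3 - <<'E'
from h import *
go(358,-298,110,88.5)
E
```

```text
clock: 17.15
tcp_pos: [0.6111, -0.1925, 0.1433]
orientation: [0.004, 0.633, 0.775, 0.001]
wrist_force: [0.2, -0.1, -0.4]
finger_gap: 0.0771
grip_force: 0.0
tcp [ 611.1 -192.5  143.3] psi 11.5 tilt 0.45 shift [ -52.7 -269.3   31.8] turn -77.0 t 17.15 j [-0.43  0.48  0.04  1.13  0.    0.94] gap 0.0771 grip 0.0 F [ 0.2 -0.1 -0.4]
```

```bash
python3 -m jog '[[-1,-0.0066,-0.0337,0.002,0],[-1,-0.0066,-0.0337,0.002,0],[-1,-0.0066,-0.0337,0.004,0],[-1,-0.0066,-0.0337,0.004,0],[-1,-0.0066,-0.0337,0.004,0]]' >/dev/null && python3 -m jog '[[-1,-0.0066,-0.0337,0.004,0],[-1,-0.0066,-0.0337,0.004,0],[-1,-0.0066,-0.0337,0.004,0],[-1,0,0,0,-7],[-1,0,0,0,-7]]' >/dev/null && python3 -m jog '[[-1,0,0,0,-7],[-1,0,0,0,-7],[-1,0,0,0,-7],[-1,0,0,0,-7],[-1,0,0,0,-7]]' >/dev/null && python3 -m jog '[[-1,0,0,0,-7],[-1,0,0,0,-7],[-1,0,0,0,-7],[-1,0,0,0,-7],[-1,0,0,0,0]]' >/dev/null && python3 -m jog '[[-1,0,0,0,0]]' >/dev/null
python3 - <<'E'
from h import *
go(358,-298,15,88.5)
c=env.read_camera("top"); pic(c,(350,130,550,340),2.8,"t2.png")
E
```

```text
tcp [ 354.5 -296.3  109.5] psi 88.3 tilt 0.12 shift [-3.7 -1.7 94.5] turn -0.2 t 18.9 j [-0.87  0.19 -0.46  0.92  0.   -0.84] gap 0.0855 grip 0.0 F [-1.  -0.9 -1.2]
```

View pics/t2.png

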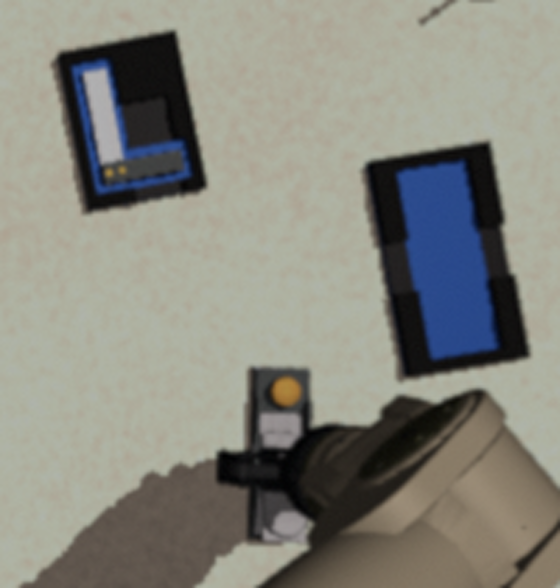

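```bash
python3 -m jog '[[-1,-0.0035,-0.0015,0.03,0],[-1,0,0,0.03,0],[-1,0,0,0.025,0],[-1,0,0,0.0085,0],[-0.5,0,0,0,0]]' 70 >/dev/null && python3 -m jog '[[0.6,0,0,0,0],[0.6,0,0,0,0],[0.6,0,0,0,0],[0.6,0,0,0,0],[0.6,0,0,0,0]]' 70
python3 - <<'E'
from h import *
go(528.3,-443.5,100,100)
E
```

```text
clock: 19.78
tcp_pos: [0.3597, -0.3001, 0.0189]
orientation: [0.001, 0.013, 1.0, -0.002]
wrist_force: [-0.9, -0.6, 7.1]
finger_gap: 0.0464
grip_force: 73.9
tcp [ 359.7 -300.1   18.9] psi 88.5 tilt 0.23 shift [-172.5 -139.2  -80.2] turn -11.5 t 19.7833 j [-0.87  0.3  -0.57  0.69 -0.   -0.84] gap 0.0464 grip 73.9 F [-0.9 -0.6  7.1]
```

```bash
python3 -m jog '[[0.6,0,0,-0.008,0],[0.6,0,0,-0.018,0],[0.6,0,0,-0.022,0],[0.6,0,0,-0.022,0],[0.6,0,0,-0.012,0]]' >/dev/null && python3 -m jog '[[0.6,-0.015,-0.012,0,0],[0.6,-0.024,-0.0195,0,0],[0.6,-0.024,-0.0195,0,0],[0.6,-0.024,-0.0195,0,0],[0.6,-0.024,-0.0195,0,0]]'  >/dev/null && python3 -m jog '[[0.6,-0.024,-0.0195,0,0],[0.6,-0.024,-0.0195,0,0],[0.6,-0.015,-0.010,0,-3],[0.6,0,0,0,-5],[0.6,0,0,0,-3.5]]' >/dev/null && python3 -m jog '[[0.6,0,0,0,0],[0.6,0,0,0,0],[0.6,0,0,0,0]]'
python3 - <<'E'
from h import *
go(530,-443.2,29,100)
E
```

```text
clock: 21.28
tcp_pos: [0.5285, -0.4415, 0.0988]
orientation: [-0.0, -0.087, 0.996, 0.001]
wrist_force: [-0.9, -0.4, -6.0]
finger_gap: 0.0462
grip_force: 73.7
tcp [ 528.5 -441.5   98.8] psi 99.9 tilt 0.07 shift [-1.3 -2.  69.8] turn -0.1 t 21.2833 j [-0.81  0.6   0.14  1.11  0.   -0.99] gap 0.0462 grip 73.7 F [-0.9 -0.4 -6. ]
```

```bash
python3 -m jog '[[0.6,-0.001,-0.002,0.02,0],[0.6,0,0,0.022,0],[0.6,0,0,0.015,0],[0.6,0,0,0.005,0],[0.6,0,0,0,0]]' >/dev/null && python3 -m jog '[[0.6,0,0,0.002,0],[0.6,0,0,0.001,0],[0.6,0,0,0,0]]'; python3 -m jog '[[0.6,0,0,0.0015,0],[0.6,0,0,0,0]]';python3 -m jog '[[0.6,0,0,0.001,0],[0.6,0,0,0,0]]'
```

```text
clock: 21.95
tcp_pos: [0.5309, -0.4445, 0.0354]
orientation: [0.001, -0.087, 0.996, -0.001]
wrist_force: [0.3, -0.2, -4.9]
finger_gap: 0.0465
grip_force: 73.6
clock: 22.12
tcp_pos: [0.5305, -0.4441, 0.0332]
orientation: [0.0, -0.087, 0.996, -0.0]
wrist_force: [-0.1, -0.2, -4.8]
finger_gap: 0.0465
grip_force: 73.6
clock: 22.28
tcp_pos: [0.5303, -0.4438, 0.0316]
orientation: [0.0, -0.087, 0.996, 0.0]
wrist_force: [-0.0, 1.0, -5.1]
finger_gap: 0.0462
grip_force: 73.6
```

```bash
python3 -m jog '[[0.6,0,0,0.001,0],[0.6,0,0,0,0]]'; python3 -m jog '[[0.6,0,0,0.001,0],[0.6,0,0,0,0],[0.6,0,0,0,0]]'
```

```text
clock: 22.45
tcp_pos: [0.5302, -0.4438, 0.0303]
orientation: [-0.0, -0.087, 0.996, 0.0]
wrist_force: [-0.7, 0.6, -5.8]
finger_gap: 0.0466
grip_force: 73.6
clock: 22.7
tcp_pos: [0.5302, -0.4438, 0.0294]
orientation: [-0.0, -0.087, 0.996, 0.0]
wrist_force: [0.2, -0.2, -4.9]
finger_gap: 0.047
grip_force: 73.6
```

```bash
python3 -m jog '[[0.6,0,0,0.001,0],[0.6,0,0,0,0],[0.6,0,0,0,0]]' | sed -n 2,4p; python3 -m jog '[[0.2,0,0,0,0],[-0.2,0,0,0,0],[-0.6,0,0,0,0],[-0.8,0,0,0,0],[-0.8,0,0,-0.01,0]]' >/dev/null && python3 -m jog '[[-0.8,0,0,-0.03,0],[-0.8,0,0,-0.035,0],[-0.8,0,0,-0.035,0],[-1,0.02,0,-0.03,0],[-1,0.03,0.01,0,0]]' && python3 -m jog '[[-1,0.035,0.01,0,0],[-1,0.035,0.01,0,0],[-1,0.035,0.01,0,0],[-1,0,0,0,0],[-1,0,0,0,0]]' >/dev/null
python3 - <<'E'
from h import *
c=env.read_camera("top"); pic(c,(110,130,550,340),1.8,"end.png")
d=env.read_camera("side"); cv2.imwrite("pics/ends.png",d["img"][:,:,::-1])
a=cv2.resize(c["img"][130:280,110:550,::-1],None,fx=1.8,fy=1.8,interpolation=3)
q=[cv2.resize(d["img"][y:y+90,x:x+130,::-1],(264,183),interpolation=3) for x,y in ((260,120),(190,265),(225,370))]
cv2.imwrite("pics/all.png",np.vstack([a,np.hstack(q)]))
E
```

```text
tcp_pos: [0.5303, -0.444, 0.0291]
orientation: [0.0, -0.087, 0.996, -0.0]
wrist_force: [-0.8, 0.8, -1.6]
clock: 23.78
tcp_pos: [0.4837, -0.4469, 0.1773]
orientation: [0.005, -0.088, 0.996, -0.006]
wrist_force: [0.1, -1.1, 1.7]
finger_gap: 0.0853
grip_force: 0.0
```

View pics/all.png

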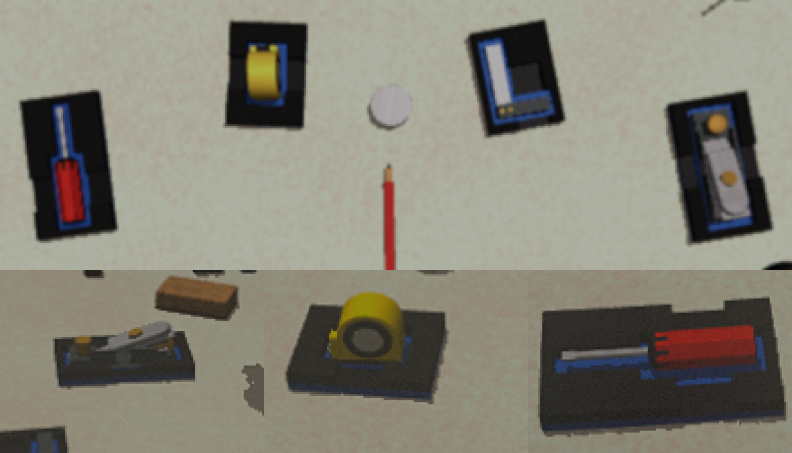

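The picture shows all four tools inside their cut-outs with blue floor around them: driver at (68,160), tape at (263,73), square at (510,80) and plane at (722,165). The arm is clear of everything, so I'm handing in.

```bash
python3 -c "
from workcell import env
print(env.hand_in())"
```

```text
the job is handed in; nothing more can be done
None
```

All four tools are in their matching foam inserts, released, and look fully seated in the last camera pictures; I handed the job in at about 24 s on the robot's clock, and the hand-in gave no verdict.

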